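# Clear the glazing board and set each bisque cup before its glaze jar

## Robot

A 6-joint arm with a two-finger parallel gripper is mounted at the origin on the work surface. World frame = base frame: x ahead of the robot, y to its left, z up, the work surface at z = 0. Lengths are in mm, angles in rad, forces in N, time in s.
With the tool pointing down it reaches from about 300 to 775 mm from the base axis. Payload 14.6 kg.
Tool frame: the origin (TCP) lies midway between the tips of the shut fingers; the grasp point (between the pads) lies 19 mm behind it (manip.grasp_offset is the distance from the TCP to the grasp point, in mm); z points along the fingers, y is the line along which they close (so a half turn about z gives the same grasp; the last joint's range is limited). The gripper opens to 94 mm and grips with 3 to 60 N. Pads are 16 mm wide; open, the fingers measure 119 mm over their backs; the gripper's body (75 mm by 177 mm) begins 78 mm behind the grasp point.
Start: joints at [1.162, 0.3, 1.521, -0, 1.321, -0.067], TCP at [184.348, 518.175, 205.446] pointing down, gripper open.
Joint ranges: [-3.03, 3.03], [-0.79, 2.21], [0.23, 2.52], [-1.04, 4.18], [0, 3.07], [-2.55, 2.55]. Speed limits (rad/s): [2.22, 2.22, 2.57, 3.14, 3.14, 3.14].

## Interface

Orientations are given as [roll, pitch, yaw] about the fixed x, y, z axes, in that order (R = Rz(yaw) Ry(pitch) Rx(roll)).
In Python, from cell import manip, viewer gives the robot as it stands. The module is installed in compiled form; this text tells all that it offers.
- The arm moves only by the tool move_arm, never from a script. Its argument "moves" is a list of rows, each a list of 4 numbers: the shift along the tool's x, y, z in m, then the turn about the tool's z in rad. A call has 1 to 12 rows; each row is the pose to reach, as a shift and turn from the pose commanded when the call began, along the tool's axes at that moment; what a row does not reach only later rows make up. A row lasts 1/10 s, in which the tool goes at most 50 mm and 8.59 degrees, less where a joint would pass 70% of its speed; a pose out of reach is approached as far as the arm can. A call with a gripper value outside its range is refused whole. "jaw" is the finger opening in m, from 0 to 0.094, set as the call begins (left out, the last holds). The fingers move at their own pace and stop on an object; "squeeze" is the grip in N (left out, the last holds). Time passes only in rows, so rows that repeat a pose let the fingers close. It gives the time, the measured TCP pose, the force, the opening and the grip force at its end, in the units of the state.
- manip.read_state(): the state, without advancing time (a new reading comes with each control period).
- viewer.camera(name): name is "scene" or "top" or "wrist"; returns a dict with "frame" (384x512x3 uint8, blue, green, red), "z_map" (384x512 float32, mm along the optical axis (not along the pixel's ray), 0 where there is no reading), "fx", "fy", "cx", "cy" (pixels), "origin" and "orientation" of the camera in the world. Camera axes: x right, y down, z forward; pixel columns grow to the right and rows downward; lengths in mm; the calibration is good to about 2 mm. A picture is of the moment at which its call begins.
- manip.sign_off(): hands the job in; it is judged then, once.
The state is a dict: "clock": time; "joints": joint angles; "qd": joint speeds; "effort": joint torques, N m; "eef_pos": TCP position; "eef_rot": TCP orientation; "wrist_force": force on the tool from outside, world axes, zero at the start; "moment": the same for the moment, N m; "finger_gap": finger opening in mm; "finger_force": force on a finger pad.
Only numpy, scipy, OpenCV 4.12 (cv2) and the standard library are available. Lean on these libraries where they do the work, as an engineer would, in place of code of your own. Each camera call takes 0.05 s, during which the arm holds its last target. There are 200 camera calls.

## Task

Get the glazing board ready: first clear the three tools (paddle, trimming tool and blue rib) off the board into the grey tool tray. Then stand every cup upright on the board squarely in front of the jar of its own colour, on the robot's side of it and in line with it as the board runs, leaving a gap of about 2 cm between cup and jar. Leave the jars, flask, tub and bowl where they are.

Things in the scene. Friction and masses are not known exactly. Their poses are not given: they have to be found in the camera images.
- board: fixed plywood board on the table, 200 (x) by 450 (y) by 18 mm thick; origin at the centre of its underside; x runs from its front long edge (robot's side) to its back edge, y along its length, z up. The four jars stand along its back; its front half is where the cups go.
- tray: fixed grey plastic open tool tray, 320 (x) by 170 (y) by 40 mm high outside, walls and floor 6 mm thick; origin at the centre of its underside, z up. It is to the left or the right of the board.
- bat: fixed white plaster slab, 320 (x) by 140 (y) by 12 mm thick, on which the cups stand at the start; origin at the centre of its underside. It is on the other side of the board from the tray.
- jar_blue: full glaze jar, white with blue label and blue lid, 68 mm across, 85 mm tall, about 0.8 kg, standing loose on the board; origin at the centre of its underside, z up, its x and y parallel to the board's. Must stay where it is.
- jar_green: full glaze jar, white with green label and green lid, 68 mm across, 85 mm tall, about 0.8 kg, standing loose on the board; origin at the centre of its underside, z up, its x and y parallel to the board's. Must stay where it is.
- jar_red: full glaze jar, white with red label and red lid, 68 mm across, 85 mm tall, about 0.8 kg, standing loose on the board; origin at the centre of its underside, z up, its x and y parallel to the board's. Must stay where it is.
- jar_yellow: full glaze jar, white with yellow label and yellow lid, 68 mm across, 85 mm tall, about 0.8 kg, standing loose on the board; origin at the centre of its underside, z up, its x and y parallel to the board's. Must stay where it is.
- cup_blue: white bisque cup without handle, straight-sided, 58 mm outside diameter, 70 mm tall, wall 4 mm, about 0.22 kg, with a blue painted band low on the outside and blue inside the bottom; origin at the centre of its underside, z up along its axis. May be absent.
- cup_green: white bisque cup without handle, straight-sided, 58 mm outside diameter, 70 mm tall, wall 4 mm, about 0.22 kg, with a green painted band low on the outside and green inside the bottom; origin at the centre of its underside, z up along its axis. May be absent.
- cup_red: white bisque cup without handle, straight-sided, 58 mm outside diameter, 70 mm tall, wall 4 mm, about 0.22 kg, with a red painted band low on the outside and red inside the bottom; origin at the centre of its underside, z up along its axis. May be absent.
- cup_yellow: white bisque cup without handle, straight-sided, 58 mm outside diameter, 70 mm tall, wall 4 mm, about 0.22 kg, with a yellow painted band low on the outside and yellow inside the bottom; origin at the centre of its underside, z up along its axis. May be absent.
- paddle: wooden clay paddle lying flat on the board, 130 mm long along its x, 16 mm thick; blade 44 mm wide from x = -20 to +65 mm, dark handle 22 mm wide from x = -65 to -20 mm; about 0.09 kg; origin on its underside, z up.
- trimmer: trimming tool lying flat on the board, 125 mm long along its x, light wooden handle 22 mm wide and 20 mm thick from x = -60 to +25 mm, steel loop 28 mm wide from x = +31 to +65 mm; about 0.08 kg; origin on its underside, z up.
- rib: blue flat rib (shaping block) lying on the board, 100 mm along its x by 46 mm by 16 mm thick; about 0.08 kg; origin at the centre of its underside, z up.
- flask: bystander: white metal drinking flask, 72 mm across, 180 mm tall, standing beyond the board; origin at the centre of its underside.
- tub: bystander: clear plastic tub, 84 mm across, 110 mm tall, standing beyond the board; origin at the centre of its underside.
- dish: bystander: terracotta bowl, 90 mm across, 40 mm tall, between the robot and the board; origin at the centre of its underside.

How it is judged (in metres and radians):
On the way, in this order (a step that is already met when the one before it is completed fails the run):
1. all three tools lie in the tool tray (x of paddle in the frame of tray between -0.15 and 0.15 m and y of paddle in the frame of tray between -0.075 and 0.075 m and z of each of paddle, trimmer, rib in the frame of tray below 0.055 m and linear speed of each of paddle, trimmer, rib below 0.05 m/s and x of trimmer in the frame of tray between -0.15 and 0.15 m and y of trimmer in the frame of tray between -0.075 and 0.075 m and x of rib in the frame of tray between -0.15 and 0.15 m and y of rib in the frame of tray between -0.075 and 0.075 m), for 0.2 s.
2. every cup stands in front of the jar of its colour (x of cup_blue in the frame of jar_blue between -0.099 and -0.067 m and y of cup_blue in the frame of jar_blue between -0.015 and 0.015 m and z of cup_blue in the frame of board between 0.01 and 0.024 m and angle between each of cup_blue, cup_green, cup_red, cup_yellow's own z axis and vertical below 0.1 rad and linear speed of each of cup_blue, cup_green, cup_red, cup_yellow below 0.03 m/s and x of cup_green in the frame of jar_green between -0.099 and -0.067 m and y of cup_green in the frame of jar_green between -0.015 and 0.015 m and z of cup_green in the frame of board between 0.01 and 0.024 m and x of cup_red in the frame of jar_red between -0.099 and -0.067 m and y of cup_red in the frame of jar_red between -0.015 and 0.015 m and z of cup_red in the frame of board between 0.01 and 0.024 m and x of cup_yellow in the frame of jar_yellow between -0.099 and -0.067 m and y of cup_yellow in the frame of jar_yellow between -0.015 and 0.015 m and z of cup_yellow in the frame of board between 0.01 and 0.024 m), for 0.2 s.
At the end, for the whole second after the job is handed in: All three tools rest inside the tray; every cup present stands upright (0.1 rad) and still on the board, its axis 67 to 99 mm in front (-x) of the axis of the jar of its colour (gap 4 to 36 mm, ideal 20) and within 15 mm sideways; the jars stand upright (all of step 1 and all of step 2 and angle between each of jar_blue, jar_green, jar_red, jar_yellow's own z axis and vertical below 0.1 rad); the robot touches nothing.
It fails at once if a jar is moved by more than 25 mm (distance of any of jar_blue, jar_green, jar_red, jar_yellow from where it was at the start of the episode above 0.025 m).
It fails at once if the flask, tub or bowl is moved by more than 25 mm (distance of any of flask, tub, dish from where it was at the start of the episode above 0.025 m).
Of cup_blue, cup_green, cup_red, cup_yellow only 3 to 4 are there at a start; the rules pass over those that are not, and their reading is None.
At some moment in a run one of cup_blue, cup_green, cup_red, cup_yellow, paddle, trimmer, rib may be knocked a few centimetres aside while the robot is not near it.
It also fails if it takes over 210 s, if anything falls off the work surface, if the arm or the gripper's body presses on something with over 40 N, if the wrist force passes 120 N, or if a joint passes its speed limit or range.

## Working session

There is one attempt and no reset: what is moved stays moved. The work goes in short steps, Python scripts to look and compute and a tool call to move; the robot and the scene stay as the last step left them, time stands still between calls to the robot, and variables do not carry over. Pictures are saved under pics/ and viewed, at most 14 in all, crops included, and the job is handed in when it is done.

Besides the shell and the picture viewer there is one more tool, called after "Emit:" as name(argument=value, ...), one argument or row to a line, values as JSON. move_arm: Moves the arm, as the interface text tells. Its arguments: {"type":"object","properties":{"moves":{"type":"array"},"jaw":{"type":"number"},"squeeze":{"type":"number"}},"required":["moves"]}

```bash
mkdir -p pics; cat > h.py <<'E'
import numpy as np, cv2
from scipy.spatial.transform import Rotation as R
from cell import manip, viewer
def cam(n):
    c=viewer.camera(n); z=c["z_map"]; v,u=np.indices(z.shape)
    o=np.array(c["orientation"]); 
    M=R.from_euler('xyz',o).as_matrix() if o.shape==(3,) else (o if o.shape==(3,3) else R.from_quat(o).as_matrix())
    P=np.stack([(u-c["cx"])/c["fx"]*z,(v-c["cy"])/c["fy"]*z,z],-1)@M.T+np.array(c["origin"])
    return c,P
E
python3 - <<'E'
from h import *
print(manip.read_state())
for n in("scene","top"):
    c,P=cam(n); cv2.imwrite(f"pics/{n}0.png",c["frame"]); np.savez(f"{n}0.npz",f=c["frame"],P=P,z=c["z_map"])
    print(n,c["origin"],c["orientation"],c["fx"],c["cx"],c["cy"])
E
```

```text
{'clock': 0.0, 'joints': array([ 1.16241367e+00,  3.00493458e-01,  1.52158367e+00, -1.94043633e-06,
        1.32066037e+00, -6.65950764e-02]), 'qd': array([ 0.00234096,  0.00067606, -0.00176418,  0.00174017, -0.0003664 ,
        0.00036133]), 'effort': array([ 1.28542717e-03, -5.31827652e+01, -3.52727902e+01,  7.09439255e-02,
        2.45453574e-02, -1.52356915e-04]), 'eef_pos': array([184.24410854, 517.95252563, 204.87296102]), 'eef_rot': array([-3.14045022e+00, -7.43094843e-05,  2.79980551e+00]), 'wrist_force': array([ 0.0311165 ,  0.47237504, -0.17293423]), 'moment': array([-0.02449042, -0.00838427,  0.03792158]), 'finger_force': 0.0, 'finger_gap': 94.12368180609383}
scene [1080.66157126  252.0517267   770.99718983] [-2.46241663 -0.00688382  2.03030859] 368.65101019444916 257.37615492878723 188.51951392767148
top [ 359.04786954   -7.51628655 1244.22812459] [-2.97598959  0.02547716 -1.58432387] 436.1961341118755 251.85042063727042 188.54028908244132
```

View pics/top0.png

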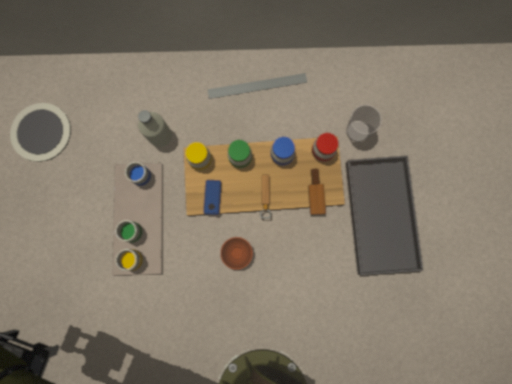

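View pics/scene0.png

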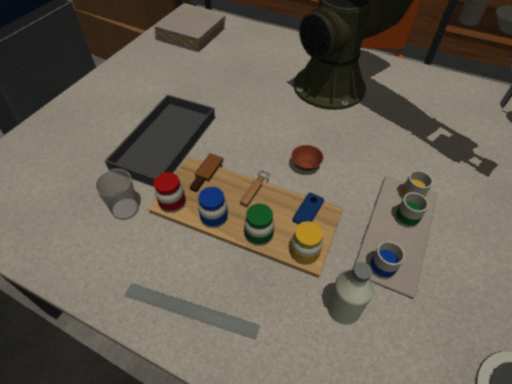

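The top view shows the tray to the right (px ~385,215) and the bat to the left with blue (138,173), green (128,231) and yellow (128,260) cups; red is absent. The jars run left to right yellow, green, blue, red at row ~150. The rib is at (213,197), the trimmer at (266,195) and the paddle at (317,193). The scene view agrees, and all cups are upright.

```bash
cat > meas.py <<'E'
from h import *
def blob(P,u,v,r,zlo,zhi,extra=None):
    m=np.zeros(P.shape[:2],bool); m[v-r:v+r,u-r:u+r]=1
    m&=(P[...,2]>zlo)&(P[...,2]<zhi)
    if extra is not None: m&=extra
    return P[m]
def rect(Q):
    (c,s,a)=cv2.minAreaRect(Q[:,:2].astype(np.float32)); return np.round(c,1),np.round(s,1),round(a,1),np.round(np.median(Q[:,2]),1),len(Q)
E
python3 - <<'E'
from meas import *
d=np.load("top0.npz");P=d["P"];f=d["f"]
hsv=cv2.cvtColor(f,cv2.COLOR_BGR2HSV)
for n,(u,v) in dict(jy=(197,154),jg=(239,153),jb=(284,151),jr=(327,147)).items():
    Q=blob(P,u,v,18,95,112); print(n,cv2.minEnclosingCircle(Q[:,:2].astype(np.float32)),rect(Q))
for n,(u,v) in dict(cb=(138,174),cg=(128,231),cy=(128,260)).items():
    Q=blob(P,u,v,16,74,92); print(n,cv2.minEnclosingCircle(Q[:,:2].astype(np.float32)),rect(Q))
for n,(u,v,r) in dict(rib=(213,197,22),trim=(266,193,28),pad=(317,193,26)).items():
    Q=blob(P,u,v,r,27,60); print(n,rect(Q))
print("board",rect(blob(P,264,178,86,14,22)), "tray",rect(blob(P,385,215,64,30,50)),"bat",rect(blob(P,138,220,60,8,15)))
for n,(u,v,r) in dict(dish=(237,253,22),flask=(152,125,25),tub=(363,125,25)).items():
    Q=blob(P,u,v,r,25,300); print(n,rect(Q),Q[:,2].max())
big=cv2.resize(f[130:230,175:350],None,fx=4.5,fy=4.5,interpolation=cv2.INTER_CUBIC);cv2.imwrite("pics/b.png",big)
E
```

```text
jy ((652.6827392578125, 170.13621520996094), 30.43539047241211) (array([652.9, 170.1]), array([58.8, 57.7]), 3.5, np.float64(103.1), 381)
jg ((656.9707641601562, 54.9015007019043), 30.088624954223633) (array([656.3,  53.5]), array([56.6, 57.7]), 89.8, np.float64(102.7), 377)
jb ((662.8853149414062, -66.25630950927734), 30.101099014282227) (array([662.5, -66.4]), array([58. , 58.5]), 44.7, np.float64(102.8), 384)
jr ((671.3538208007812, -184.38294982910156), 30.21428108215332) (array([ 670.3, -183.1]), array([57.2, 56.8]), 84.5, np.float64(103.0), 379)
cb ((608.2921142578125, 340.4403991699219), 29.805561065673828) (array([607.9, 340.5]), array([56.8, 56.3]), 28.8, np.float64(81.3), 119)
cg ((446.6742248535156, 360.123046875), 29.240041732788086) (array([446.7, 360.4]), array([56.8, 55.7]), 71.0, np.float64(81.4), 121)
cy ((368.42852783203125, 357.4210510253906), 29.582660675048828) (array([369.9, 357.2]), array([57. , 55.6]), 48.8, np.float64(81.4), 129)
rib (array([540.7, 134.9]), array([46. , 98.1]), 86.9, np.float64(33.8), 549)
trim (array([560.4,  -4.8]), array([165.2,  68.4]), 22.8, np.float64(36.8), 322)
pad (array([ 551.5, -158.7]), array([128.3,  44. ]), 1.7, np.float64(33.5), 595)
board (array([539.6, -33.1]), array([350.1, 489.6]), 5.7, np.float64(18.0), 6797) tray (array([ 487.4, -299.1]), array([330.3, 257. ]), 3.2, np.float64(38.4), 1088) bat (array([487.7, 320.9]), array([319.2, 287.4]), 0.9, np.float64(12.1), 3280)
dish (array([383.2,  67.7]), array([85.3, 86.7]), 89.8, np.float64(37.1), 312) 47.29649148634189
flask (array([727.1, 289. ]), array([61. , 70.1]), 39.6, np.float64(121.6), 818) 184.85477911587827
tub (array([ 733.7, -289.3]), array([81.7, 83.3]), 2.3, np.float64(78.0), 715) 115.46921202505018
```

View pics/b.png

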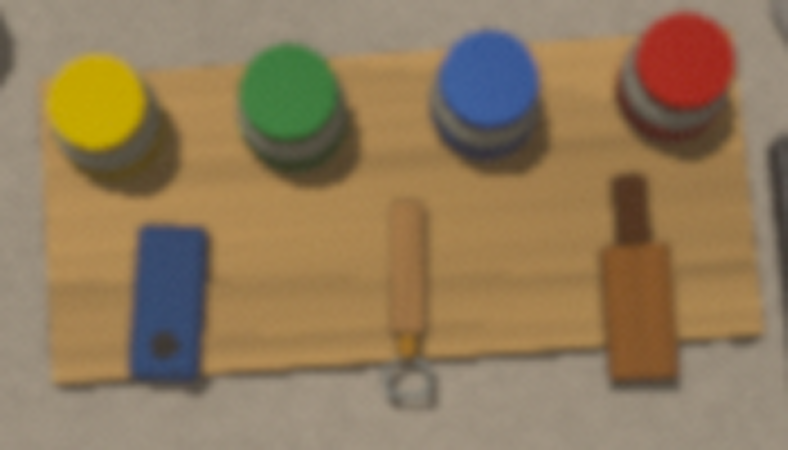

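The enlarged crop shows the rib at (170,303), the trimmer handle from (408,200) to (406,330) with its loop at the bottom, and the paddle with handle up and blade at (640,310). The board's front edge runs from (52,385) to (763,337).

```bash
python3 - <<'E'
from meas import *
d=np.load("top0.npz");P=d["P"]
def sub(u0,u1,v0,v1,a,b):
    Q=P[v0:v1,u0:u1].reshape(-1,3); return Q[(Q[:,2]>a)&(Q[:,2]<b)]
print("trim",rect(sub(256,276,166,212,30,60)))
print("tray",rect(sub(343,428,153,282,34,48)))
print("bat",rect(sub(105,170,150,285,8,15)))
for u,v in ((187,214),(343,204)): print(P[v-3:v+3,u-6:u+6].mean((0,1)))
w=lambda x,y:np.round(P[int(130+y/4.5),int(175+x/4.5)],1)
print("edge",w(80,378),w(745,334),"trim",w(408,205),w(406,325))
E
```

```text
trim (array([548.5, -14.4]), array([ 21.7, 102.3]), 87.4, np.float64(37.1), 260)
tray (array([ 485. , -342.1]), array([320.7, 171.3]), 3.2, np.float64(39.1), 856)
bat (array([487.3, 352.1]), array([325.5, 161.6]), 4.2, np.float64(12.0), 3220)
[497.13981854 209.03205373   7.93790816]
[ 518.49233896 -236.09819285    7.4885304 ]
edge [494.9 192.3  13.4] [ 516.5 -227.9   13.2] trim [599.  -17.1  38.7] [522.7 -15.7  36.3]
```

Emit:
move_arm(
  moves=[
    [-0.5576,-0.5203,0.055,-0.342],
    [-0.5576,-0.5203,0.055,-0.342],
    [-0.5576,-0.5203,0.055,-0.342],
    [-0.5576,-0.5203,0.055,-0.342],
    [-0.5576,-0.5203,0.055,-0.342],
    [-0.5576,-0.5203,0.055,-0.342],
    [-0.5576,-0.5203,0.055,-0.342],
    [-0.5576,-0.5203,0.055,-0.342],
    [-0.5576,-0.5203,0.055,-0.342],
    [-0.5576,-0.5203,0.055,-0.342],
    [-0.5576,-0.5203,0.055,-0.342],
    [-0.5576,-0.5203,0.055,-0.342],
  ],
  jaw=0.09,
  squeeze=20,
)

```text
clock: 1.3
eef_pos: [458.4, -11.8, 162.4]
eef_rot: [3.142, 0.0, 3.142]
wrist_force: [0.5, 0.3, -0.2]
finger_gap: 89.5
finger_force: 0.0
```

Emit:
move_arm(
  moves=[
    [-0.077,-0.147,0.02,0],
    [-0.077,-0.147,0.02,0],
    [-0.077,-0.147,0.02,0],
    [-0.077,-0.147,0.02,0],
    [-0.077,-0.147,0.02,0],
    [-0.077,-0.147,0.02,0],
    [-0.077,-0.147,0.02,0],
  ],
)

```text
clock: 2.0
eef_pos: [534.7, -155.5, 142.8]
eef_rot: [3.142, 0.0, -3.14]
wrist_force: [0.5, 0.2, 0.5]
finger_gap: 90.2
finger_force: 0.0
```

```bash
cat >> meas.py <<'E'
def look(name):
    c,P=cam("top"); np.savez(name+".npz",f=c["frame"],P=P); cv2.imwrite(f"pics/{name}.png",c["frame"]); return c["frame"],P
E
python3 - <<'E'
from meas import *
c=viewer.camera("wrist"); cv2.imwrite("pics/w1.png",c["frame"]); print(manip.read_state()["eef_pos"])
E
```

```text
[ 534.7834496  -155.46271228  142.97214466]
```

View pics/w1.png

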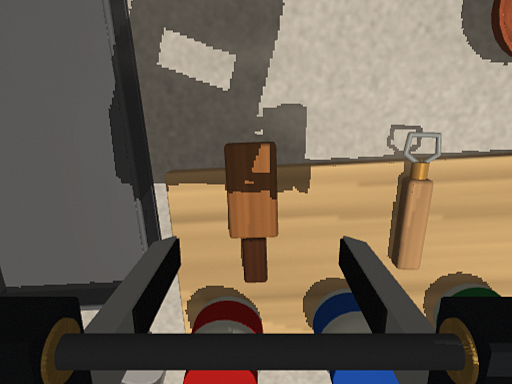

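The wrist view shows the paddle (250,190) centred between the fingers (~180 and ~340). Next I descend.

Emit:
move_arm(
  moves=[
    [0,-0.003,0.05,0],
    [0,-0.003,0.09,0],
    [0,-0.003,0.115,0],
    [0,-0.003,0.121,0],
    [0,-0.003,0.121,0],
    [0,-0.003,0.121,0],
  ],
)

```text
clock: 2.65
eef_pos: [535.8, -159.6, 23.3]
eef_rot: [-3.141, 0.002, -3.141]
wrist_force: [0.4, 0.1, 0.1]
finger_gap: 89.9
finger_force: 0.0
```

Emit:
move_arm(
  moves=[
    [0,0,0,0],
    [0,0,0,0],
    [0,0,0,0],
    [0,0,0,0],
    [0,0,0,0],
    [0,0,0,0],
    [0,0,0,0],
    [0,0,0,0],
    [0,0,-0.04,0],
    [0,0,-0.08,0],
    [0,0,-0.08,0],
    [0,0,-0.08,0],
  ],
  jaw=0.01,
)

```text
clock: 3.85
eef_pos: [535.1, -159.6, 101.8]
eef_rot: [-3.141, 0.001, -3.141]
wrist_force: [0.0, 0.1, -2.1]
finger_gap: 44.0
finger_force: 20.0
```

Emit:
move_arm(
  moves=[
    [-0.003,-0.05,0,0],
    [-0.003,-0.1,0,0],
    [-0.003,-0.14,0,0],
    [-0.003,-0.14,0.02,0],
    [-0.003,-0.14,0.05,0],
    [-0.003,-0.14,0.075,0],
    [-0.003,-0.14,0.087,0],
    [-0.003,-0.14,0.087,0],
    [-0.003,-0.14,0.087,0],
  ],
)

```text
clock: 4.75
eef_pos: [538.2, -299.6, 15.0]
eef_rot: [-3.142, 0.0, -3.141]
wrist_force: [-0.1, 0.2, -0.1]
finger_gap: 43.9
finger_force: 20.0
```

Emit:
move_arm(
  moves=[
    [0,0,0,0],
    [0,0,0,0],
    [0,0,0,0],
    [0,0,-0.03,0],
    [0,0,-0.08,0],
    [0,0,-0.11,0],
    [0,0,-0.11,0],
    [0,0,-0.11,0],
  ],
  jaw=0.056,
)

```text
clock: 5.55
eef_pos: [538.2, -299.7, 125.5]
eef_rot: [-3.141, 0.002, -3.141]
wrist_force: [-0.5, 0.2, -0.5]
finger_gap: 56.2
finger_force: 0.0
```

```bash
cat >> meas.py <<'E'
E
python3 - <<'E'
from meas import *
f,P=look("t1")
def sub(u0,u1,v0,v1,a,b):
    Q=P[v0:v1,u0:u1].reshape(-1,3); return Q[(Q[:,2]>a)&(Q[:,2]<b)]
print("trim",rect(sub(256,276,166,212,30,60)));print("rib",rect(blob(P,213,197,22,27,60)))
for n,(u,v) in dict(cb=(138,174),cg=(128,231),cy=(128,260)).items():
    Q=blob(P,u,v,16,74,92); print(n,cv2.minEnclosingCircle(Q[:,:2].astype(np.float32)))
E
```

```text
trim (array([548.8, -17.5]), array([ 25.1, 102.2]), 89.0, np.float64(37.3), 265)
rib (array([540.5, 134.4]), array([46. , 97.8]), 87.1, np.float64(33.6), 550)
cb ((607.5651245117188, 340.25140380859375), 29.413089752197266)
cg ((446.9114685058594, 360.71539306640625), 29.396039962768555)
cy ((370.01495361328125, 356.7723388671875), 29.30059814453125)
```

View pics/t1.png

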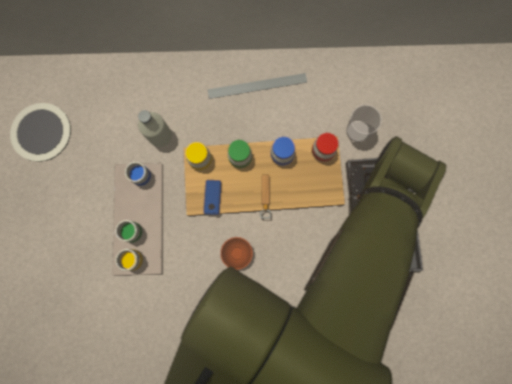

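All is unchanged: the rib is at (213,197) and the trimmer at (266,193). Now I take the trimmer.

Emit:
move_arm(
  moves=[
    [-0.003,0.05,0,0],
    [-0.01,0.1,0,0],
    [-0.017,0.15,0,0],
    [-0.017,0.2,0,0],
    [-0.017,0.25,0,0],
    [-0.017,0.284,0,0],
    [-0.017,0.284,0,0],
    [-0.017,0.284,0.05,0],
    [-0.017,0.284,0.09,0],
    [-0.017,0.284,0.103,0],
    [-0.017,0.284,0.103,0],
    [-0.017,0.284,0.103,0],
  ],
  jaw=0.075,
)

```text
clock: 6.8
eef_pos: [555.1, -16.1, 21.8]
eef_rot: [-3.142, -0.0, 3.141]
wrist_force: [1.0, 0.0, -0.3]
finger_gap: 74.9
finger_force: 0.0
```

Emit:
move_arm(
  moves=[
    [0,0,0,0],
    [0,0,0,0],
    [0,0,0,0],
    [0,0,0,0],
    [0,0,0,0],
    [0,0,0,0],
    [0,0,0,0],
    [0,0,0,0],
    [0,0,-0.04,0],
    [0,0,-0.08,0],
    [0,0,-0.08,0],
    [0,0,-0.08,0],
  ],
  jaw=0.005,
)

```text
clock: 8.0
eef_pos: [555.1, -15.6, 101.9]
eef_rot: [-3.142, 0.001, -3.141]
wrist_force: [0.2, -0.6, -1.8]
finger_gap: 22.2
finger_force: 20.0
```

Emit:
move_arm(
  moves=[
    [0.018,-0.047,0,0],
    [0.036,-0.094,0,0],
    [0.054,-0.141,0,0],
    [0.072,-0.188,0,0],
    [0.09,-0.235,0,0],
    [0.108,-0.282,0,0],
    [0.126,-0.33,0,0],
    [0.126,-0.33,0,0],
    [0.126,-0.33,0.04,0],
    [0.126,-0.33,0.08,0],
    [0.126,-0.33,0.089,0],
    [0.126,-0.33,0.089,0],
  ],
)

```text
clock: 9.2
eef_pos: [428.3, -344.1, 10.7]
eef_rot: [3.138, -0.003, -3.141]
wrist_force: [0.3, -0.2, -0.5]
finger_gap: 21.8
finger_force: 20.0
```

Emit:
move_arm(
  moves=[
    [0,0,0,0],
    [0,0,0,0],
    [0,0,0,0],
    [0,0,0,0],
    [0,0,-0.04,0],
    [0,0,-0.08,0],
    [0,0,-0.11,0],
    [0,0,-0.11,0],
    [0,0,-0.11,0],
  ],
  jaw=0.05,
)

```text
clock: 10.1
eef_pos: [429.0, -345.6, 122.8]
eef_rot: [-3.141, 0.001, -3.141]
wrist_force: [-0.5, 0.0, 0.3]
finger_gap: 50.0
finger_force: 0.0
```

```bash
python3 - <<'E'
from meas import *
f,P=look("t2");print("rib",rect(blob(P,213,197,24,27,60)))
for n,(u,v) in dict(cb=(138,174),cg=(128,231),cy=(128,260)).items():
    Q=blob(P,u,v,16,74,92); print(n,cv2.minEnclosingCircle(Q[:,:2].astype(np.float32)))
E
```

```text
rib (array([540.9, 134.5]), array([46.1, 98.9]), 86.8, np.float64(33.5), 552)
cb ((607.1280517578125, 340.8771667480469), 29.695180892944336)
cg ((447.36041259765625, 360.4293518066406), 29.323623657226562)
cy ((369.354736328125, 357.95562744140625), 29.331924438476562)
```

Emit:
move_arm(
  moves=[
    [-0.011,0.048,0,0],
    [-0.022,0.096,0,0],
    [-0.033,0.144,0,0],
    [-0.044,0.192,0,0],
    [-0.055,0.24,0,0],
    [-0.066,0.288,0,0],
    [-0.077,0.336,0,0],
    [-0.088,0.384,0,0],
    [-0.1,0.432,0,0],
    [-0.111,0.48,0,0],
    [-0.111,0.48,0,0],
    [-0.111,0.48,0,0],
  ],
  jaw=0.09,
)

```text
clock: 11.35
eef_pos: [539.2, 134.9, 120.9]
eef_rot: [-3.141, -0.003, -3.139]
wrist_force: [-0.5, 0.2, 0.3]
finger_gap: 90.0
finger_force: 0.0
```

Emit:
move_arm(
  moves=[
    [0,0,0.05,0],
    [0,0,0.085,0],
    [0,0,0.099,0],
    [0,0,0.099,0],
    [0,0,0.099,0],
  ],
)

```text
clock: 11.85
eef_pos: [540.7, 133.9, 24.9]
eef_rot: [3.141, 0.001, 3.141]
wrist_force: [0.7, -0.2, 1.1]
finger_gap: 90.2
finger_force: 0.0
```

Emit:
move_arm(
  moves=[
    [0,0,0,0],
    [0,0,0,0],
    [0,0,0,0],
    [0,0,0,0],
    [0,0,0,0],
    [0,0,0,0],
    [0,0,0,0],
    [0,0,0,0],
    [0,0,-0.04,0],
    [0,0,-0.08,0],
    [0,0,-0.08,0],
    [0,0,-0.08,0],
  ],
  jaw=0.01,
)

```text
clock: 13.05
eef_pos: [540.0, 134.5, 103.8]
eef_rot: [3.141, 0.001, -3.141]
wrist_force: [-0.5, -0.5, -2.4]
finger_gap: 46.0
finger_force: 19.7
```

Emit:
move_arm(
  moves=[
    [0,-0.05,0,0],
    [-0.005,-0.1,0,0],
    [-0.01,-0.15,0,0],
    [-0.015,-0.2,0,0],
    [-0.02,-0.25,0,0],
    [-0.027,-0.3,0,0],
    [-0.027,-0.35,0,0],
    [-0.027,-0.4,0,0],
    [-0.027,-0.45,0,0],
    [-0.027,-0.49,0,0],
    [-0.027,-0.51,0,0],
    [-0.027,-0.51,0,0],
  ],
)

```text
clock: 14.25
eef_pos: [565.6, -377.7, 100.8]
eef_rot: [3.14, -0.003, 3.139]
wrist_force: [0.1, 0.9, -1.2]
finger_gap: 45.9
finger_force: 19.7
```

Emit:
move_arm(
  moves=[
    [0,0,0,0],
    [0,0,0.04,0],
    [0,0,0.08,0],
    [0,0,0.09,0],
    [0,0,0.09,0],
    [0,0,0.09,0],
  ],
)

```text
clock: 14.85
eef_pos: [567.5, -374.7, 14.1]
eef_rot: [-3.142, 0.0, -3.14]
wrist_force: [-0.1, 0.4, 0.3]
finger_gap: 46.1
finger_force: 19.7
```

Emit:
move_arm(
  moves=[
    [0,0,0,0],
    [0,0,0,0],
    [0,0,0,0],
    [0,0,-0.04,0],
    [0,0,-0.08,0],
    [0,0.04,-0.12,0],
    [0,0.09,-0.12,0],
    [0,0.14,-0.12,0],
    [0,0.19,-0.12,0],
    [0,0.24,-0.12,0],
    [0,0.24,-0.12,0],
  ],
  jaw=0.054,
)

```text
clock: 15.95
eef_pos: [567.0, -131.0, 134.2]
eef_rot: [3.141, 0.001, -3.137]
wrist_force: [0.5, 0.3, 0.2]
finger_gap: 54.6
finger_force: 0.0
```

```bash
python3 - <<'E'
from meas import *
f,P=look("t3");c,_=cam("scene");cv2.imwrite("pics/s3.png",np.hstack([f[130:330,100:450],c["frame"][60:260,70:420]]))
for n,(u,v) in dict(cb=(138,174),cg=(128,231),cy=(128,260)).items():
    Q=blob(P,u,v,16,74,92); print(n,cv2.minEnclosingCircle(Q[:,:2].astype(np.float32)))
E
```

```text
cb ((606.9425659179688, 340.7906188964844), 29.395423889160156)
cg ((446.8865661621094, 360.4134521484375), 29.478588104248047)
cy ((369.36578369140625, 357.19183349609375), 29.522968292236328)
```

View pics/s3.png

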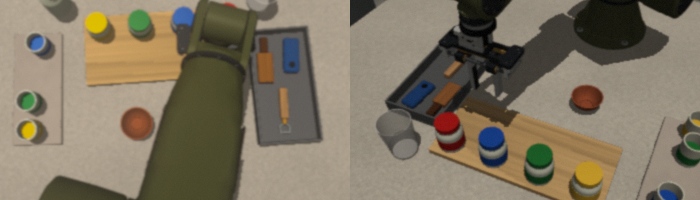

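The left half shows all three tools in the tray: paddle (265,60), rib (290,55) and trimmer (284,108). Next is the blue cup.

Emit:
move_arm(
  moves=[
    [-0.004,0.048,0,0],
    [-0.008,0.096,0,0],
    [-0.012,0.144,0,0],
    [-0.016,0.192,0,0],
    [-0.02,0.24,0,0],
    [-0.024,0.288,0,0],
    [-0.028,0.336,0,0],
    [-0.032,0.384,0,0],
    [-0.036,0.432,0,0],
    [-0.04,0.472,0,0],
    [-0.04,0.472,0,0],
    [-0.04,0.472,0,0],
  ],
  jaw=0.092,
)

```text
clock: 17.25
eef_pos: [607.6, 335.6, 132.9]
eef_rot: [-3.141, -0.0, 3.142]
wrist_force: [-0.6, -0.0, 0.2]
finger_gap: 92.0
finger_force: 0.0
```

```bash
python3 - <<'E'
from meas import *
c=viewer.camera("wrist"); cv2.imwrite("pics/w2.png",c["frame"]); print(manip.read_state()["eef_pos"])
E
```

```text
[607.66104541 334.84198777 133.17597121]
```

View pics/w2.png

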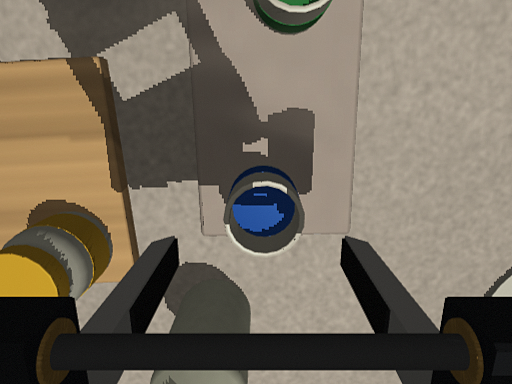

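The cup sits at (264,215), slightly right of the fingers' midline (~260), consistent with the measured 5 mm correction.

Emit:
move_arm(
  moves=[
    [0,0.006,0,0],
    [0,0.006,0.04,0],
    [0,0.006,0.08,0],
    [0,0.006,0.093,0],
    [0,0.006,0.093,0],
    [0,0.006,0.093,0],
  ],
)

```text
clock: 17.9
eef_pos: [607.9, 342.5, 42.7]
eef_rot: [3.141, 0.002, 3.141]
wrist_force: [-0.4, 0.3, 0.9]
finger_gap: 91.8
finger_force: 0.0
```

Emit:
move_arm(
  moves=[
    [0,0,0,0],
    [0,0,0,0],
    [0,0,0,0],
    [0,0,0,0],
    [0,0,0,0],
    [0,0,0,0],
    [0,0,0,0],
    [0,0,-0.03,0],
    [0,0,-0.06,0],
    [0,0,-0.08,0],
    [0,0,-0.08,0],
    [0,0,-0.08,0],
  ],
  jaw=0.03,
)

```text
clock: 19.1
eef_pos: [606.5, 342.4, 119.4]
eef_rot: [-3.141, -0.001, -3.141]
wrist_force: [-0.2, 0.7, -2.0]
finger_gap: 57.5
finger_force: 20.0
```

Emit:
move_arm(
  moves=[
    [0.036,-0.03,0,0],
    [0.04,-0.08,0,0],
    [0.04,-0.13,0,0],
    [0.04,-0.18,0,0],
    [0.04,-0.23,0,0],
    [0.04,-0.28,0,0],
    [0.04,-0.33,0,0],
    [0.035,-0.375,0,0],
    [0.0265,-0.405,0,0],
    [0.0265,-0.413,0,0],
    [0.0265,-0.413,0,0],
    [0.0265,-0.413,0,0],
  ],
)

```text
clock: 20.3
eef_pos: [580.0, -69.5, 119.6]
eef_rot: [3.141, -0.002, -3.141]
wrist_force: [0.7, 0.5, -1.2]
finger_gap: 57.2
finger_force: 20.0
```

```bash
python3 -c "
from h import *
s=manip.read_state();print(s['eef_pos'],s['eef_rot'])"
```

```text
[579.95336183 -69.53629368 119.60047161] [ 3.14102472e+00 -1.63279974e-03 -3.14085894e+00]
```

Emit:
move_arm(
  moves=[
    [0,-0.001,0.03,0],
    [0,-0.001,0.055,0],
    [0,-0.001,0.067,0],
    [0,-0.001,0.072,0],
    [0,-0.001,0.072,0],
    [0,-0.001,0.072,0],
  ],
)

```text
clock: 20.9
eef_pos: [581.1, -71.3, 49.7]
eef_rot: [-3.141, 0.002, -3.141]
wrist_force: [0.3, 0.2, -1.7]
finger_gap: 57.5
finger_force: 20.0
```

Emit:
move_arm(
  moves=[
    [0,0,0,0],
    [0,0,0,0],
    [0,0,0,0],
    [0,0,0,0],
    [0,0,-0.03,0],
    [0,0,-0.07,0],
    [0,0,-0.1,0],
    [0,0,-0.1,0],
    [0,0,-0.1,0],
  ],
  jaw=0.085,
)

```text
clock: 21.8
eef_pos: [580.5, -71.6, 148.7]
eef_rot: [-3.141, 0.001, -3.141]
wrist_force: [0.6, -0.1, -0.7]
finger_gap: 84.7
finger_force: 0.0
```

Emit:
move_arm(
  moves=[
    [0.013,0.045,0,0],
    [0.027,0.09,0,0],
    [0.041,0.135,0,0],
    [0.055,0.18,0,0],
    [0.069,0.225,0,0],
    [0.083,0.27,0,0],
    [0.097,0.315,0,0],
    [0.111,0.36,0,0],
    [0.124,0.405,0,0],
    [0.133,0.432,0,0],
    [0.133,0.432,0,0],
    [0.133,0.432,0,0],
  ],
  jaw=0.092,
)

```text
clock: 23.0
eef_pos: [446.8, 360.1, 147.1]
eef_rot: [-3.14, -0.002, -3.14]
wrist_force: [0.7, -0.4, 0.7]
finger_gap: 91.8
finger_force: 0.0
```

```bash
python3 - <<'E'
from meas import *
f,P=look("t4");w=viewer.camera("wrist")["frame"];cv2.imwrite("pics/s4.png",np.hstack([f,w])[:, :1024][::1]);cv2.imwrite("pics/s4.png",cv2.resize(np.hstack([f,w]),(800,300)))
Q=blob(P,284,151,18,95,112); print("jb",cv2.minEnclosingCircle(Q[:,:2].astype(np.float32)))
Q=blob(P,281,178,15,82,94); print("cb",cv2.minEnclosingCircle(Q[:,:2].astype(np.float32)),len(Q)); print(manip.read_state()["eef_pos"])
E
```

```text
jb ((662.5454711914062, -66.19073486328125), 29.914003372192383)
cb ((581.2130126953125, -68.85821533203125), 28.81908416748047) 104
[447.57739374 359.32884295 147.83988133]
```

View pics/s4.png

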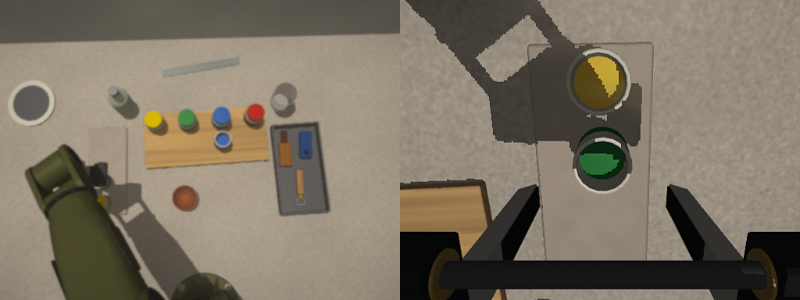

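The blue cup stands in front of its jar (222,141), and the green cup (602,160) is centred between the fingers.

Emit:
move_arm(
  moves=[
    [0,0.001,0.04,0],
    [0,0.001,0.08,0],
    [0,0.001,0.1,0],
    [0,0.001,0.107,0],
    [0,0.001,0.107,0],
    [0,0.001,0.107,0],
  ],
)

```text
clock: 23.7
eef_pos: [448.2, 361.4, 42.9]
eef_rot: [3.141, 0.001, 3.141]
wrist_force: [-0.1, 0.1, 0.9]
finger_gap: 92.0
finger_force: 0.0
```

Emit:
move_arm(
  moves=[
    [0,0,0,0],
    [0,0,0,0],
    [0,0,0,0],
    [0,0,0,0],
    [0,0,0,0],
    [0,0,0,0],
    [0,0,0,0],
    [0,0,-0.03,0],
    [0,0,-0.06,0],
    [0,0,-0.08,0],
    [0,0,-0.08,0],
    [0,0,-0.08,0],
  ],
  jaw=0.03,
)

```text
clock: 24.9
eef_pos: [447.1, 361.3, 120.6]
eef_rot: [-3.141, -0.001, -3.141]
wrist_force: [-0.1, -0.3, -3.7]
finger_gap: 58.2
finger_force: 20.0
```

Emit:
move_arm(
  moves=[
    [-0.018,-0.044,0,0],
    [-0.036,-0.089,0,0],
    [-0.054,-0.133,0,0],
    [-0.072,-0.178,0,0],
    [-0.09,-0.222,0,0],
    [-0.108,-0.267,0,0],
    [-0.12,-0.297,0,0],
    [-0.1265,-0.311,0,0],
    [-0.1265,-0.311,0,0],
    [-0.1265,-0.311,0,0],
    [-0.1265,-0.311,0.02,0],
    [-0.1265,-0.311,0.04,0],
  ],
)

```text
clock: 26.1
eef_pos: [573.6, 52.2, 81.1]
eef_rot: [3.141, 0.001, -3.14]
wrist_force: [-0.3, 0.4, -2.2]
finger_gap: 58.3
finger_force: 20.0
```

Emit:
move_arm(
  moves=[
    [0,-0.002,0.02,0],
    [0,-0.002,0.03,0],
    [0,-0.002,0.034,0],
    [0,-0.002,0.034,0],
    [0,-0.002,0.034,0],
  ],
)

```text
clock: 26.6
eef_pos: [574.1, 49.2, 48.1]
eef_rot: [3.142, 0.001, -3.141]
wrist_force: [0.2, 0.1, -2.2]
finger_gap: 58.1
finger_force: 20.0
```

Emit:
move_arm(
  moves=[
    [0,0,0,0],
    [0,0,0,0],
    [0,0,0,0],
    [0,0,0,0],
    [0,0,-0.03,0],
    [0,0,-0.07,0],
    [0,0,-0.1,0],
    [0,0,-0.1,0],
    [0,0,-0.1,0],
  ],
  jaw=0.085,
)

```text
clock: 27.5
eef_pos: [574.0, 48.4, 147.7]
eef_rot: [-3.142, 0.001, -3.141]
wrist_force: [0.2, 0.1, -0.6]
finger_gap: 84.9
finger_force: 0.0
```

```bash
python3 - <<'E'
from meas import *
f,P=look("t5")
Q=blob(P,128,260,20,74,92); print("cy",cv2.minEnclosingCircle(Q[:,:2].astype(np.float32)),len(Q));print(manip.read_state()["eef_pos"])
E
```

```text
cy ((369.13677978515625, 357.03326416015625), 28.989505767822266) 131
[573.56683414  48.39795203 146.71099633]
```

Emit:
move_arm(
  moves=[
    [0.026,0.039,0,0],
    [0.052,0.078,0,0],
    [0.078,0.117,0,0],
    [0.104,0.156,0,0],
    [0.13,0.195,0,0],
    [0.156,0.234,0,0],
    [0.182,0.273,0,0],
    [0.204,0.309,0,0],
    [0.204,0.309,0,0],
    [0.204,0.309,0,0],
  ],
  jaw=0.092,
)

```text
clock: 28.55
eef_pos: [369.2, 357.4, 146.3]
eef_rot: [-3.14, -0.002, -3.14]
wrist_force: [-0.1, -0.6, 0.1]
finger_gap: 92.0
finger_force: 0.0
```

```bash
python3 - <<'E'
from meas import *
f,P=look("t6")
for n,u,v,j in(("b",282,179,(284,151)),("g",240,182,(239,153))):
    Q=blob(P,u,v,14,80,94); J=blob(P,*j,18,95,112);print(n,cv2.minEnclosingCircle(Q[:,:2].astype(np.float32)),len(Q),cv2.minEnclosingCircle(J[:,:2].astype(np.float32)))
print(manip.read_state()["eef_pos"])
E
```

```text
b ((581.2993774414062, -68.38088989257812), 29.202133178710938) 110 ((662.6895141601562, -66.53701782226562), 30.128952026367188)
g ((573.872314453125, 51.22475814819336), 29.13927459716797) 106 ((656.298095703125, 54.417964935302734), 29.66590690612793)
[369.78713324 356.77660035 146.56798383]
```

Emit:
move_arm(
  moves=[
    [0,0,0.04,0],
    [0,0,0.08,0],
    [0,0,0.1,0],
    [0,0,0.106,0],
    [0,0,0.106,0],
    [0,0,0.106,0],
  ],
)

```text
clock: 29.2
eef_pos: [370.7, 357.3, 42.7]
eef_rot: [3.141, 0.001, 3.141]
wrist_force: [1.2, -0.3, 0.8]
finger_gap: 91.8
finger_force: 0.0
```

Emit:
move_arm(
  moves=[
    [0,0,0,0],
    [0,0,0,0],
    [0,0,0,0],
    [0,0,0,0],
    [0,0,0,0],
    [0,0,0,0],
    [0,0,0,0],
    [0,0,-0.03,0],
    [0,0,-0.06,0],
    [0,0,-0.08,0],
    [0,0,-0.08,0],
    [0,0,-0.08,0],
  ],
  jaw=0.03,
)

```text
clock: 30.4
eef_pos: [369.6, 357.2, 120.7]
eef_rot: [-3.141, -0.0, -3.141]
wrist_force: [0.5, 0.3, -2.3]
finger_gap: 56.8
finger_force: 19.9
```

Emit:
move_arm(
  moves=[
    [-0.034,-0.032,0,0],
    [-0.068,-0.064,0,0],
    [-0.102,-0.096,0,0],
    [-0.136,-0.128,0,0],
    [-0.17,-0.16,0,0],
    [-0.19,-0.181,0,0],
    [-0.2,-0.191,0,0],
    [-0.2,-0.191,0,0],
    [-0.2,-0.191,0,0],
    [-0.2,-0.191,0.02,0],
    [-0.2,-0.191,0.04,0],
    [-0.2,-0.191,0.04,0],
  ],
)

```text
clock: 31.6
eef_pos: [567.7, 167.5, 79.1]
eef_rot: [-3.141, -0.005, -3.14]
wrist_force: [-0.5, 0.3, -1.8]
finger_gap: 57.0
finger_force: 19.9
```

Emit:
move_arm(
  moves=[
    [-0.001,-0.001,0.02,0],
    [-0.001,-0.001,0.03,0],
    [-0.001,-0.001,0.033,0],
    [-0.001,-0.001,0.033,0],
    [-0.001,-0.001,0.033,0],
  ],
)

```text
clock: 32.1
eef_pos: [571.2, 165.7, 49.5]
eef_rot: [3.141, 0.001, -3.141]
wrist_force: [-0.9, -0.4, -1.7]
finger_gap: 57.0
finger_force: 19.9
```

Emit:
move_arm(
  moves=[
    [0,0,0,0],
    [0,0,0,0],
    [0,0,0,0],
    [0,0,0,0],
    [0,0,-0.03,0],
    [0,0,-0.07,0],
    [0,0,-0.1,0],
    [0.05,0.02,-0.1,0],
    [0.1,0.06,-0.1,0],
    [0.14,0.1,-0.1,0],
    [0.16,0.14,-0.1,0],
    [0.16,0.14,-0.1,0],
  ],
  jaw=0.085,
)

```text
clock: 33.3
eef_pos: [408.6, 307.9, 149.1]
eef_rot: [3.141, 0.0, -3.139]
wrist_force: [-0.0, 0.3, 0.6]
finger_gap: 84.8
finger_force: 0.0
```

```bash
python3 - <<'E'
from meas import *
f,P=look("t7")
for n,u,v,j in(("b",282,179,(284,151)),("g",240,182,(239,153)),("y",199,183,(197,154))):
    Q=blob(P,u,v,14,80,94); J=blob(P,*j,18,95,112);print(n,cv2.minEnclosingCircle(Q[:,:2].astype(np.float32)),len(Q),cv2.minEnclosingCircle(J[:,:2].astype(np.float32)))
cv2.imwrite("pics/e.png",cv2.resize(f[120:290,90:430],(680,340)));print(manip.read_state())
E
```

```text
b ((581.168212890625, -68.56813049316406), 29.010019302368164) 110 ((662.6162109375, -66.4628677368164), 30.036067962646484)
g ((573.4609985351562, 51.172889709472656), 28.857213973999023) 110 ((657.1354370117188, 54.17818069458008), 29.928586959838867)
y ((571.063720703125, 167.0832977294922), 29.234230041503906) 109 ((652.9580688476562, 169.53778076171875), 30.01105308532715)
{'clock': 33.35, 'joints': array([ 5.75238487e-01,  2.70379951e-01,  1.69645429e+00,  6.53966638e-04,
        1.17412630e+00, -9.99201666e-01]), 'qd': array([-0.08034715,  0.00862682, -0.00599751, -0.00894934,  0.00084241,
       -0.0845923 ]), 'effort': array([-5.83519489e+00, -4.92249477e+01, -3.29600859e+01, -4.52175066e-01,
        3.03675863e-02, -1.91696025e-01]), 'eef_pos': array([408.38969089, 308.60808134, 148.98922226]), 'eef_rot': array([ 3.14074330e+00,  2.05175482e-04, -3.13820138e+00]), 'wrist_force': array([-1.05575958,  1.94679038, -0.58502249]), 'moment': array([ 0.06402663, -0.00473285, -0.00295824]), 'finger_force': 0.0, 'finger_gap': 84.96535377724656}
```

View pics/e.png

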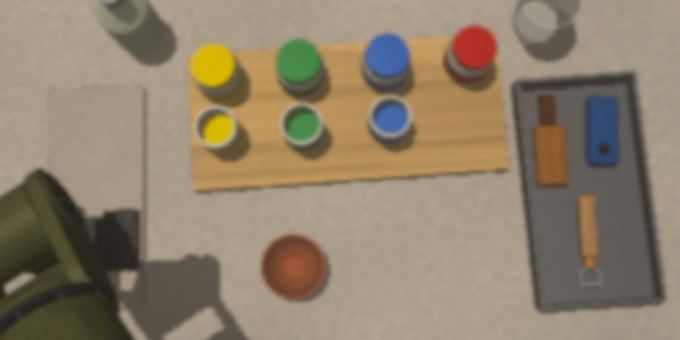

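All three cups stand in front of their own jars: yellow (217,127), green (302,125), blue (390,118). The tools lie in the tray and there is no red cup. I let the arm settle, check once more and hand in.

Emit:
move_arm(
  moves=[
    [0,0,0,0],
    [0,0,0,0],
    [0,0,0,0],
    [0,0,0,0],
    [0,0,0,0],
  ],
)

```text
clock: 33.85
eef_pos: [411.3, 304.9, 148.5]
eef_rot: [-3.141, -0.0, 3.141]
wrist_force: [0.7, -1.1, -0.4]
finger_gap: 84.9
finger_force: 0.0
```

```bash
python3 - <<'E'
from meas import *
f,P=look("t8"); g=np.load("t7.npz")["f"]; ok=True
for n,u,v in(("b",282,179),("g",240,182),("y",199,183)):
    Q=blob(P,u,v,14,80,94); c,r=cv2.minEnclosingCircle(Q[:,:2].astype(np.float32)); print(n,c,len(Q)); ok&=len(Q)>90
d=cv2.absdiff(f,g)[150:280,340:430].mean(); print("tray diff",d)
if ok and d<6: print(manip.sign_off())
E
```

```text
b (581.502197265625, -68.85957336425781) 110
g (573.3914184570312, 51.774261474609375) 107
y (570.8843994140625, 167.90098571777344) 112
tray diff 1.06
the job is handed in; nothing more can be done
None
```

The job is handed in (no verdict was returned): all three tools lie in the tray, and the blue, green and yellow cups stand upright about 82 mm in front of their own jars (gap about 2 cm); there was no red cup at the start.

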